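Hold the sample carton's insulated lid half open

TASK

Tubes are about to be passed in through the hatch for the insulated sample carton: fold both of its long card flaps right back to the outside, and only then lift the white foam lid inside by its bar handle. Hold the lid half open, at about 45 degrees, without ever swinging it wide, so that the cold stays in; it falls shut if let go, so finish while still holding it there by the handle. Leave everything else on the desk where it is.

Things in the scene. Friction and masses are not known exactly. Their poses are not given: they have to be found in the camera images.
- carton: brown carton (insulated sample shipper), firm on the desk: 250 mm along its x, 290 along y, 200 tall, board 5 mm. Origin: centre of its underside; x away from the robot, y to the robot's left at yaw 0. Its two short flaps are already folded down, fixed, outside the -x and +x walls (up to 25 mm out). The two long flaps stand half up over a white foam lid inside, whose top lies 55 mm below the rim
- flap_left (a joint): rad, long flap hinged along the carton's +y rim (z 200 mm, y 144 mm): 0 closed (level, towards the middle), 1.57 upright, 3.14 folded right out; stop 3.3. Card 4 mm thick, 246 mm along x, 143 mm from crease to free edge. The crease has 0.03 N m of friction: it stays where it is put. Both long flaps start at 0.6 to 1.0, free edges 50 to 135 mm apart
- flap_right (a joint): the same for the long flap on the carton's -y rim, mirrored: 0 closed, grows as it opens outwards to -y; same sizes, friction and start
- flap_left_edge (a point): middle of the free edge of the left flap
- flap_right_edge (a point): middle of the free edge of the right flap
- lid (a joint): rad, white foam lid: 0 shut, grows as its far (+x) edge rises, 0.785 half open, stop 1.45. Panel 234 mm along the carton's x, 274 along y, 30 thick, 0.28 to 0.56 kg with its handle. Hinged along its near top edge: the line x = -117 mm, z = 145 mm of the carton, along its y. Falls shut when let go
- lid_hinge (a point): middle of the lid's hinge line
- lid_handle (a point): grey bar handle on the lid: round bar 14 mm thick, 110 mm long, along the carton's y, on a leg at each end. Origin: middle of the bar, 165 mm from the hinge line along the lid and 42 mm above its top face (35 mm clear below the bar); x along the lid away from the hinge, z out of its top face. When shut it is 72 mm from the far inner wall. Pinched across, it can turn in the fingers
- tube_rack: white tube rack with capped sample tubes, 110 x 75 mm, 79 mm tall; a bystander, origin: centre of its underside
- kit_boxes: two white test-kit boxes stacked, 89 x 155 mm, 80 mm tall; a bystander, origin: centre of its underside
- handheld: white handheld keypad terminal lying flat, 160 x 75 mm, 27 mm tall; a bystander, origin: centre of its underside
- card_terminal: black card terminal, 140 x 80 mm, 48 mm tall; a bystander, origin: centre of its underside
- label_roll: roll of white labels lying flat, 84 mm across, 50 mm tall; a bystander, origin: centre of its underside
- sanitiser: hand-sanitiser pump bottle, 72 mm across, 165 mm tall; a bystander, origin: centre of its underside

How it is judged:
By the outcome, as a careful person would: the job done as asked, in the order asked, and still so for the second after the job is handed in, while the arm keeps its last pose, push and grip.
It also fails if it takes over 64 s, if anything falls off the work surface, if the arm or the gripper's body presses on something with over 40 N, if the wrist force passes 120 N, or if a joint passes its speed limit or range.

ROBOT

A 6-joint arm with a two-finger parallel gripper is mounted at the origin on the work surface. World frame = base frame: x ahead of the robot, y to its left, z up, the work surface at z = 0. Lengths are in m, angles in rad, forces in N, time in s.
With the tool pointing down it reaches from about 0.425 to 1.125 m from the base axis. Payload 14.9 kg.
Tool frame: the origin (TCP) lies midway between the tips of the shut fingers; the grasp point (between the pads) lies manip.grasp_offset behind it (manip.grasp_offset is the distance from the TCP to the grasp point, in m); z points along the fingers, y is the line along which they close (so a half turn about z gives the same grasp; the last joint's range is limited). The gripper opens to 91 mm and grips with 3 to 60 N. Pads are 32 mm wide; open, the fingers measure 118 mm over their backs; the gripper's body (76 mm by 178 mm) begins 60 mm behind the grasp point.
Start: joints at [1.092, 0.379, 1.734, -0, 1.028, -0.033], TCP at [0.302, 0.632, 0.214] pointing down, gripper open.
Joint ranges: [-2.77, 2.77], [-0.74, 2.19], [0, 2.66], [-1.06, 4.2], [0.31, 2.87], [-3.08, 3.08]. Speed limits (rad/s): [1.89, 1.89, 2.39, 3.14, 3.14, 3.14].

INTERFACE

Orientations are given as a 3x3 rotation matrix whose columns are the frame's x, y, z axes.
In Python, from bench import manip gives the robot as it stands. The module is installed in compiled form; this text tells all that it offers.
- The arm moves only by the tool send_rows, never from a script. Its argument "plan" is a list of rows, each a list of 4 numbers: the shift along the tool's x, y, z in mm, then the turn about the tool's z in degrees. A call has exactly 5 rows; each row is the pose to reach, as a shift and turn from the pose commanded when the call began, along the tool's axes at that moment; what a row does not reach only later rows make up. A row lasts 1/10 s, in which the tool goes at most 50 mm and 8.59 degrees, less where a joint would pass 70% of its speed; a pose out of reach is approached as far as the arm can. A call with a gripper value outside its range is refused whole. "gripper" is the closure, from -1 (fully open) to 1 (shut), set as the call begins (left out, the last holds). The fingers move at their own pace and stop on an object; "grip_force" is the grip in N (left out, the last holds). Time passes only in rows, so rows that repeat a pose let the fingers close, or fill a call up. It gives the time, the measured TCP pose, the force, the opening and the grip force at its end, in the units of the state.
- manip.observe(): the state, without advancing time (a new reading comes with each control period).
- manip.read_camera(name): name is "scene" or "top" or "wrist"; returns the picture (480x640x3 uint8, red, green, blue); there is no depth.
- manip.camera_model(name): a dict with "mtx" (3x3 intrinsics, pixels), "R" (3x3) and "t" (3): a world point X has camera coordinates R X + t; the wrist camera has in their place "tool_from_camera" (4x4, takes a point from camera to tool coordinates, whose origin is the TCP and whose axes are the flange's). Camera axes: x right, y down, z forward; pixel columns grow to the right and rows downward; lengths in m; the calibration is good to about 2 mm. A picture is of the moment at which its call begins: read the wrist's pose just before it. camera_model takes no time and is no camera call.
- manip.sign_off(): hands the job in; it is judged then, once.
The state is a dict: "clock": time; "joint_pos": joint angles; "joint_vel": joint speeds; "tau": joint torques, N m; "eef_pos": TCP position; "tcp_rot": TCP orientation; "ft_force": force on the tool from outside, world axes, zero at the start; "torque": the same for the moment, N m; "gripper_width": finger opening in m; "grip_force": force on a finger pad.
Only numpy, scipy, OpenCV 4.12 (cv2) and the standard library are available. Lean on these libraries where they do the work, as an engineer would, in place of code of your own. Each camera call takes 0.05 s, during which the arm holds its last target. There are 200 camera calls.

## Working session

There is one attempt and no reset: what is moved stays moved. The work goes in short steps, Python scripts to look and compute and a tool call to move; the robot and the scene stay as the last step left them, time stands still between calls to the robot, and variables do not carry over. Pictures are saved under pics/ and viewed, at most 10 in all, crops included, and the job is handed in when it is done.

Besides the shell and the picture viewer there is one more tool, called after "Call:" as name([rows], argument=value, ...), one row to a line, values as JSON. send_rows: Moves the arm, as the interface text tells. Its arguments: {"type":"object","properties":{"plan":{"type":"array"},"gripper":{"type":"number"},"grip_force":{"type":"number"}},"required":["plan"]}

```bash
mkdir -p pics; python3 - <<'E'
from bench import manip
import cv2,numpy as np
np.set_printoptions(precision=4,suppress=True)
for n in("scene","top"):
    cv2.imwrite(f"pics/{n}0.png",manip.read_camera(n)[:,:,::-1])
    m=manip.camera_model(n);print(n,m["mtx"],m["R"],m["t"])
print(manip.camera_model("wrist"),manip.grasp_offset)
s=manip.observe();print(s)
E
```

```text
scene [[621.7136   0.     306.8308]
 [  0.     621.7136 235.7965]
 [  0.       0.       1.    ]] [[-0.34    0.9404  0.0068]
 [ 0.5563  0.207  -0.8048]
 [-0.7583 -0.2698 -0.5935]] [ 0.1633 -0.1328  1.8024]
top [[474.8458   0.     326.9874]
 [  0.     474.8458 243.5955]
 [  0.       0.       1.    ]] [[-0.0095 -0.9997 -0.0206]
 [-0.9938  0.0117 -0.1106]
 [ 0.1108  0.0194 -0.9936]] [0.0309 0.487  1.1455]
{'mtx': array([[421.6452,   0.    , 322.8402],
       [  0.    , 421.6452, 244.688 ],
       [  0.    ,   0.    ,   1.    ]]), 'tool_from_camera': array([[ 0.0004, -0.9679, -0.2515,  0.07  ],
       [ 1.    ,  0.0004,  0.0002,  0.0002],
       [-0.0001, -0.2515,  0.9679, -0.171 ],
       [ 0.    ,  0.    ,  0.    ,  1.    ]])} 0.0188
{'clock': 0.1, 'joint_pos': array([ 1.0917,  0.3793,  1.7347, -0.    ,  1.0285, -0.0333]), 'joint_vel': array([-0.0008, -0.0001, -0.0014, -0.0002, -0.0009,  0.0018]), 'tau': array([  0.0009, -76.5043, -43.5293,   0.0652,   0.0398,  -0.    ]), 'eef_pos': array([0.3017, 0.6313, 0.2134]), 'tcp_rot': array([[-0.9023,  0.4312, -0.0004],
       [ 0.4312,  0.9023, -0.0009],
       [ 0.    , -0.001 , -1.    ]]), 'ft_force': array([-0.0462,  0.8401, -0.6164]), 'torque': array([ 0.046 , -0.0249, -0.0089]), 'grip_force': 0.0, 'gripper_width': 0.09137837033641462}
```

View pics/scene0.png

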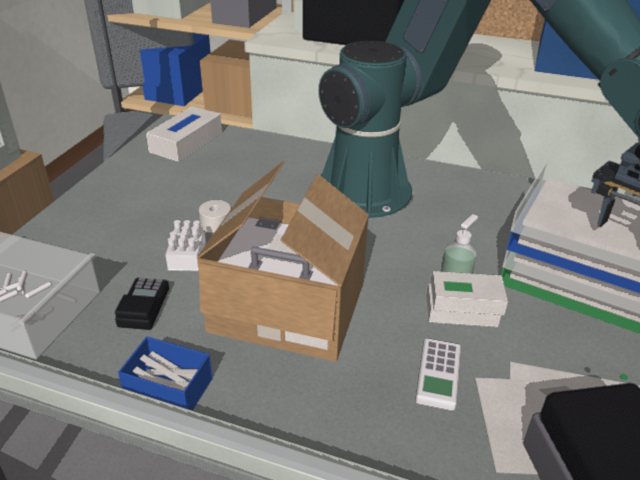

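View pics/top0.png

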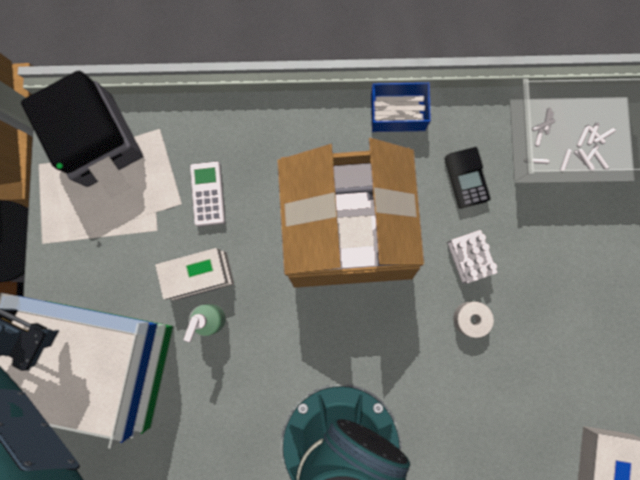

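The scene view shows the carton (rim corners about (200,260), (338,300), (367,215)) with both flaps half up and the grey handle at about (280,258). In the top view the carton spans columns 279–422 and rows 139–285, with the free edges of the flaps at about columns 331–342 and 371–379.

```bash
cat > h.py <<'E'
import cv2,numpy as np
from bench import manip
np.set_printoptions(precision=4,suppress=True)
def cam(n):
    m=manip.camera_model(n);return m["mtx"],m["R"],m["t"]
def ray(n,p):
    K,R,t=cam(n);return -R.T@t,R.T@np.linalg.inv(K)@np.r_[p,1.]
def plane(n,p,z):
    c,d=ray(n,p);return c+d*(z-c[2])/d[2]
def proj(n,X):
    K,R,t=cam(n);q=K@(R@np.asarray(X)+t);return q[:2]/q[2]
def wristcam(s):
    m=manip.camera_model("wrist");T=np.eye(4);T[:3,:3]=s["tcp_rot"];T[:3,3]=s["eef_pos"]
    return m["mtx"],T@m["tool_from_camera"]
E
python3 - <<'E'
from h import *
a=cv2.imread("pics/top0.png")[125:295,265:435];b=cv2.imread("pics/scene0.png")[155:360,190:375]
a=cv2.resize(a,(400,400),interpolation=cv2.INTER_CUBIC);b=cv2.resize(b,(400,443),interpolation=cv2.INTER_CUBIC)
b=b[:400]
cv2.imwrite("pics/crop0.png",np.hstack([a,b]))
E
```

```text
(no output)
```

View pics/crop0.png

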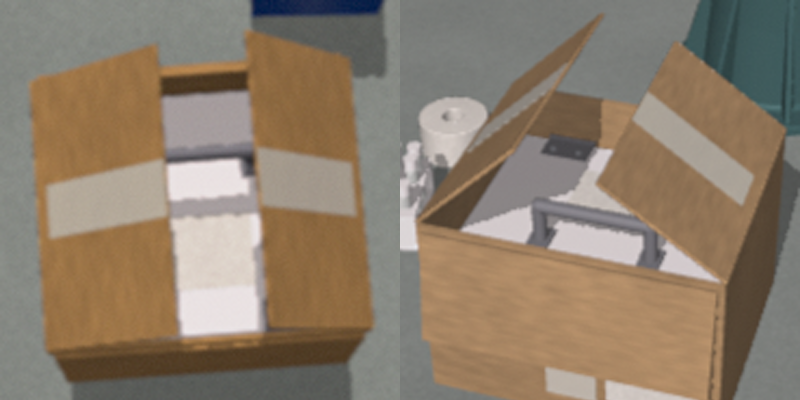

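The crop shows, in the top half, left crease (33,80)-(48,350), left free edge (156,46)-(178,338), right crease (350,60)-(371,328), right free edge (247,32)-(268,326), and the bar's top at about row 150. In the scene half: left free edge (680,43)-(597,183), right free edge end (604,15), bar ends (540,205),(655,228).

```bash
python3 - <<'E'
from h import *
T=lambda u,v:(265+u/2.353-.3,125+v/2.353-.3)
S=lambda u,v:(190+(u-400)/2.162-.3,155+v/2.162-.3)
c=[plane("top",T(*p),.2) for p in [(33,80),(48,350),(350,60),(371,328)]]
for q in c:print(q)
print("len",np.linalg.norm(c[0]-c[1]),np.linalg.norm(c[2]-c[3]),"wid",np.linalg.norm(c[0]-c[2]),np.linalg.norm(c[1]-c[3]))
ctr=sum(c)/4;ex=(c[0]-c[1]+c[2]-c[3]);ex/=np.linalg.norm(ex);ey=np.array([-ex[1],ex[0],0])
print("ctr",ctr,"yaw",np.degrees(np.arctan2(ex[1],ex[0])))
# free edges by intersecting ray with cylinder radius .143 around crease
for nm,sg,pts in(("L",1,[(156,46),(178,338)]),("R",-1,[(247,32),(268,326)])):
    for p in pts:
        o,d=ray("top",T(*p))
        f=lambda z:(o+d*(z-o[2])/d[2])
        zs=np.linspace(.2,.345,1000)
        r=np.array([np.hypot((f(z)-ctr)@ey-sg*.144,z-.2) for z in zs])
        i=np.argmin(abs(r-.143));X=f(zs[i]);print(nm,X,"local",(X-ctr)@ex,(X-ctr)@ey,"ang",np.arcsin((zs[i]-.2)/.143),r[i])
# scene checks by triangulation
def tri(p,q):
    o1,d1=ray("top",p);o2,d2=ray("scene",q);s=np.linalg.lstsq(np.c_[d1,-d2],o2-o1,rcond=None)[0]
    A=o1+s[0]*d1;B=o2+s[1]*d2;return (A+B)/2,np.linalg.norm(A-B)
for n,a,b in [("Lfar",(156,46),(597,183)),("Lnear",(178,338),(680,43)),("Rnear",(268,326),(604,15))]:
    X,e=tri(T(*a),S(*b));print(n,X,e,"local",(X-ctr)@ex,(X-ctr)@ey)
for a in [(540,205),(655,228)]:
    X=plane("scene",S(*a),.192);print("bar",X,(X-ctr)@ex,(X-ctr)@ey)
E
```

```text
[0.653  0.1244 0.2   ]
[0.4062 0.1106 0.2   ]
[ 0.6672 -0.1649  0.2   ]
[ 0.4227 -0.1762  0.2   ]
len 0.24720244836107766 0.2447956340106426 wid 0.28965342813576495 0.2872840056599497
ctr [ 0.5373 -0.0265  0.2   ] yaw 2.92710221345634
L [0.6543 0.0109 0.2881] local 0.11876884899011296 0.03135627115304126 ang 0.6637888626779482 0.14300617617761538
L [ 0.4107 -0.0044  0.2843] local -0.1252976772001287 0.028517173584659744 ang 0.6307066330092056 0.14299552084596945
R [ 0.6604 -0.0641  0.302 ] local 0.12098492856591764 -0.04380617037028827 ang 0.7945461590800778 0.14300475664524365
R [ 0.4185 -0.0761  0.3017] local -0.12119291198656333 -0.043470421407948275 ang 0.7916529342633061 0.1430335507684897
Lfar [0.6559 0.011  0.2831] 5.943341828091453e-05 local 0.12040857367403476 0.031344419901293004
Lnear [ 0.4102 -0.002   0.2802] 0.0050782215537832605 local -0.12569898902255383 0.0309293109051066
Rnear [ 0.4185 -0.0762  0.3012] 6.880015765474307e-05 local -0.12115162481232268 -0.043549481567825586
bar [ 0.5937 -0.0731  0.192 ] 0.05397478531882474 -0.0494081377041868
bar [0.5887 0.0395 0.192 ] 0.05466844558083284 0.06328092547527962
```

Call:
send_rows([
  [0, 0, -45, 0],
  [0, 0, -90, 0],
  [-25, -25, -120, 0],
  [-55, -55, -140, 0],
  [-90, -90, -150, 0],
], gripper=1)

```text
clock: 0.6
eef_pos: [0.3443, 0.5115, 0.3657]
tcp_rot: [[-0.903, 0.43, 0.001], [0.43, 0.903, 0.002], [-0.0, 0.002, -1.0]]
ft_force: [1.2, -0.6, 0.6]
gripper_width: 0.0541
grip_force: 0.0
```

Call:
send_rows([
  [-33, -33, 0, 0],
  [-66, -66, 0, 0],
  [-99, -99, 0, 0],
  [-132, -132, 0, 0],
  [-165, -165, 0, 0],
])

```text
clock: 1.1
eef_pos: [0.4219, 0.2902, 0.3637]
tcp_rot: [[-0.902, 0.431, -0.0], [0.431, 0.902, -0.0], [0.0, -0.0, -1.0]]
ft_force: [0.6, 0.7, -0.5]
gripper_width: 0.014
grip_force: 0.0
```

Call:
send_rows([
  [-33, -33, 0, 8],
  [-66, -66, 0, 16],
  [-99, -99, 0, 24],
  [-132, -132, 0, 32],
  [-165, -165, 0, 40],
])

```text
clock: 1.6
eef_pos: [0.4996, 0.0701, 0.3638]
tcp_rot: [[-0.409, 0.913, 0.0], [0.913, 0.409, 0.0], [-0.0, 0.0, -1.0]]
ft_force: [0.2, 0.7, 0.8]
gripper_width: 0.0002
grip_force: 0.0
```

Call:
send_rows([
  [0, 0, 0, 7.5],
  [0, 0, 0, 15],
  [0, 0, 0, 21.5],
  [0, 0, 0, 21.5],
  [0, 0, 0, 21.5],
])

```text
clock: 2.1
eef_pos: [0.4994, 0.072, 0.3637]
tcp_rot: [[-0.055, 0.998, -0.0], [0.998, 0.055, -0.0], [-0.0, -0.0, -1.0]]
ft_force: [-0.0, -0.0, 0.7]
gripper_width: 0.0002
grip_force: 0.0
```

Call:
send_rows([
  [-36, 11, 0, 0],
  [-72, 22, 0, 0],
  [-107, 32, 0, 0],
  [-107, 32, 0, 0],
  [-107, 32, 0, 0],
])

```text
clock: 2.6
eef_pos: [0.5369, -0.0335, 0.3636]
tcp_rot: [[-0.053, 0.999, -0.001], [0.999, 0.053, 0.0], [0.0, -0.001, -1.0]]
ft_force: [0.3, 1.4, 0.2]
gripper_width: 0.0003
grip_force: 0.0
```

Call:
send_rows([
  [0, 0, 40, 0],
  [0, 0, 80, 0],
  [0, 0, 109, 0],
  [10, 0, 109, 0],
  [18, 0, 109, 0],
])

```text
clock: 3.1
eef_pos: [0.5361, -0.0138, 0.2556]
tcp_rot: [[-0.053, 0.999, -0.0], [0.999, 0.053, 0.0], [0.0, -0.0, -1.0]]
ft_force: [-1.6, -5.0, 3.2]
gripper_width: 0.0003
grip_force: 2.7
```

Call:
send_rows([
  [10, 0, -8, 0],
  [20, 0, -20, 0],
  [40, 0, -35, 0],
  [59, 0, -46, 0],
  [79, 0, -53, 0],
])

```text
clock: 3.6
eef_pos: [0.5326, 0.0654, 0.3112]
tcp_rot: [[-0.052, 0.999, 0.004], [0.999, 0.052, 0.001], [0.0, 0.004, -1.0]]
ft_force: [-0.3, -0.5, -0.1]
gripper_width: 0.0004
grip_force: 0.1
```

Call:
send_rows([
  [19, 0, -3, 0],
  [38, 0, -4, 0],
  [50, 0, -3, 0],
  [64, 0, -1, 0],
  [80, 0, 4, 0],
])

```text
clock: 4.1
eef_pos: [0.528, 0.1446, 0.3045]
tcp_rot: [[-0.052, 0.999, 0.001], [0.999, 0.052, 0.0], [0.0, 0.001, -1.0]]
ft_force: [0.0, -0.3, 0.7]
gripper_width: 0.0004
grip_force: 0.1
```

Call:
send_rows([
  [15, 0, 7, 0],
  [29, 0, 17, 0],
  [41, 0, 29, 0],
  [52, 0, 42, 0],
  [60, 0, 57, 0],
])

```text
clock: 4.6
eef_pos: [0.5246, 0.2044, 0.2454]
tcp_rot: [[-0.052, 0.999, -0.0], [0.999, 0.052, -0.0], [-0.0, -0.0, -1.0]]
ft_force: [1.3, -0.4, -0.1]
gripper_width: 0.0002
grip_force: 0.1
```

Call:
send_rows([
  [6, 0, 16, 0],
  [10, 0, 32, 0],
  [11, 0, 49, 0],
  [11, 0, 49, 0],
  [11, 0, 49, 0],
])

```text
clock: 5.1
eef_pos: [0.5242, 0.2143, 0.1975]
tcp_rot: [[-0.051, 0.999, -0.001], [0.999, 0.051, -0.0], [-0.0, -0.001, -1.0]]
ft_force: [0.3, 0.0, -0.3]
gripper_width: 0.0003
grip_force: 0.0
```

```bash
python3 - <<'E'
from h import *
cv2.imwrite("pics/s1.png",manip.read_camera("scene")[100:400,120:520,::-1])
E
```

```text
(no output)
```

View pics/s1.png

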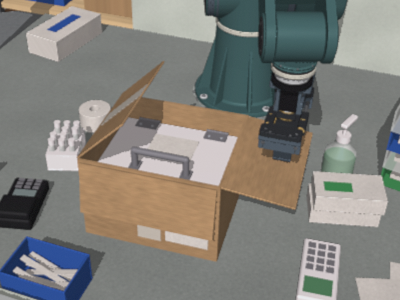

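The left flap lies level outside the carton (picture (225,165)-(310,205)); the right flap still stands (edge (163,63)); the lid and handle (160,160) are undisturbed.

Call:
send_rows([
  [0, 0, -45, 0],
  [0, 0, -90, 0],
  [-20, 0, -130, 0],
  [-55, 0, -155, 0],
  [-100, 0, -160, 0],
])

```text
clock: 5.65
eef_pos: [0.5307, 0.1144, 0.3627]
tcp_rot: [[-0.053, 0.999, 0.007], [0.999, 0.053, 0.001], [0.001, 0.007, -1.0]]
ft_force: [1.8, 0.4, -0.1]
gripper_width: 0.0004
grip_force: 0.0
```

Call:
send_rows([
  [-45, 0, 0, 0],
  [-90, 0, 0, 0],
  [-120, 0, 0, 0],
  [-141, 0, 0, 0],
  [-141, 0, 30, 0],
])

```text
clock: 6.15
eef_pos: [0.5388, -0.0288, 0.332]
tcp_rot: [[-0.049, 0.999, 0.008], [0.999, 0.049, -0.001], [-0.001, 0.008, -1.0]]
ft_force: [0.8, -0.0, 0.2]
gripper_width: 0.0001
grip_force: 0.0
```

Call:
send_rows([
  [0, 0, 30, 0],
  [0, 0, 60, 0],
  [-8, 0, 60, 0],
  [-16, 0, 57, 0],
  [-24, 0, 54, 0],
])

```text
clock: 6.65
eef_pos: [0.5389, -0.0511, 0.2763]
tcp_rot: [[-0.052, 0.999, 0.003], [0.999, 0.052, -0.0], [-0.001, 0.003, -1.0]]
ft_force: [-0.3, 1.1, 0.6]
gripper_width: 0.0005
grip_force: 1.0
```

Call:
send_rows([
  [-15, 0, -9, 0],
  [-27, 0, -17, 0],
  [-46, 0, -28, 0],
  [-66, 0, -36, 0],
  [-85, 0, -39, 0],
])

```text
clock: 7.15
eef_pos: [0.5428, -0.1369, 0.3152]
tcp_rot: [[-0.051, 0.999, 0.002], [0.999, 0.051, -0.001], [-0.001, 0.002, -1.0]]
ft_force: [0.8, 0.0, -0.2]
gripper_width: 0.0008
grip_force: 0.1
```

Call:
send_rows([
  [-19, 0, -1, 0],
  [-31, 0, 0, 0],
  [-45, 0, 2, 0],
  [-61, 0, 7, 0],
  [-76, 0, 15, 0],
])

```text
clock: 7.65
eef_pos: [0.5464, -0.2122, 0.2977]
tcp_rot: [[-0.052, 0.999, 0.001], [0.999, 0.052, -0.0], [-0.0, 0.001, -1.0]]
ft_force: [-0.2, 0.1, 0.8]
gripper_width: 0.0009
grip_force: 0.1
```

Call:
send_rows([
  [-14, 0, 10, 0],
  [-26, 0, 22, 0],
  [-37, 0, 35, 0],
  [-45, 0, 50, 0],
  [-51, 0, 65, 0],
])

```text
clock: 8.15
eef_pos: [0.5487, -0.2625, 0.2312]
tcp_rot: [[-0.051, 0.999, -0.0], [0.999, 0.051, 0.0], [0.0, -0.0, -1.0]]
ft_force: [0.0, 0.3, -0.8]
gripper_width: 0.0005
grip_force: 0.1
```

Call:
send_rows([
  [-4, 0, 16, 0],
  [-5, 0, 34, 0],
  [-5, 0, 34, 0],
  [-5, 0, 34, 0],
  [-5, 0, 34, 0],
])

```text
clock: 8.65
eef_pos: [0.5495, -0.2669, 0.1996]
tcp_rot: [[-0.052, 0.999, 0.001], [0.999, 0.052, -0.0], [-0.001, 0.001, -1.0]]
ft_force: [-0.1, -0.6, -0.1]
gripper_width: 0.0001
grip_force: 0.0
```

Call:
send_rows([
  [0, 0, -45, 0],
  [0, 0, -90, 0],
  [20, 0, -130, 0],
  [60, 10, -150, 0],
  [105, 20, -160, 0],
])

```text
clock: 9.15
eef_pos: [0.5645, -0.1606, 0.3627]
tcp_rot: [[-0.05, 0.999, 0.005], [0.999, 0.05, -0.002], [-0.002, 0.005, -1.0]]
ft_force: [1.4, -0.1, -0.3]
gripper_width: 0.0003
grip_force: 0.0
```

Call:
send_rows([
  [45, 8, 0, 0],
  [90, 16, 0, 0],
  [120, 24, 0, 0],
  [136, 28, 0, 0],
  [136, 28, 0, 0],
], gripper=0)

```text
clock: 9.65
eef_pos: [0.5849, -0.0223, 0.3595]
tcp_rot: [[-0.054, 0.999, 0.001], [0.999, 0.054, -0.0], [-0.0, 0.001, -1.0]]
ft_force: [-0.1, -0.5, -0.6]
gripper_width: 0.0375
grip_force: 0.0
```

```bash
python3 - <<'E'
from h import *
s=manip.observe();w=manip.read_camera("wrist");K,T=wristcam(s)
np.savez("w.npz",K=K,T=T)
a=manip.read_camera("scene")
cv2.imwrite("pics/scene2.png",a[:,:,::-1]);cv2.imwrite("pics/wrist2.png",w[:,:,::-1])
b=cv2.resize(a[130:370,160:400],(400,400),interpolation=cv2.INTER_CUBIC)
v=cv2.resize(w,(400,300),interpolation=cv2.INTER_AREA);v=np.vstack([v,np.zeros((100,400,3),np.uint8)])
cv2.imwrite("pics/c2.png",np.hstack([b,v])[:,:,::-1]);print(s["eef_pos"],s["gripper_width"])
E
```

```text
[ 0.5849 -0.0223  0.3595] 0.03745279486372033
```

View pics/c2.png

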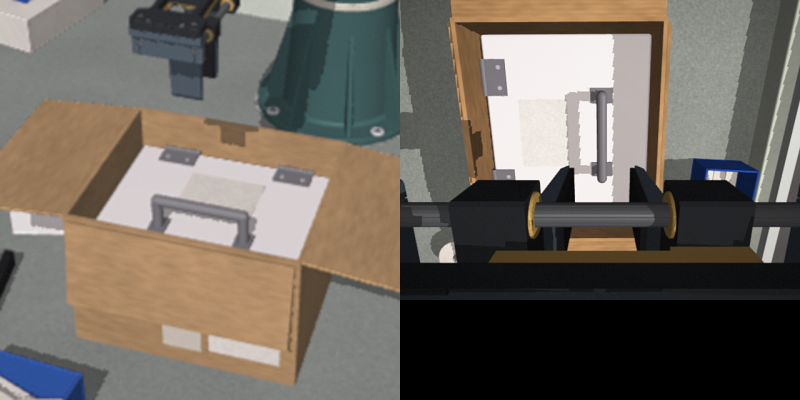

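Both flaps lie flat outside. In the wrist view (right, at 1/1.6 scale) the bar runs from (601,90) to (602,181), roughly on the fingers' midline.

```bash
python3 - <<'E'
from h import *
z=np.load("w.npz");K,T=z["K"],z["T"]
c=np.array([.5373,-.0265,0]);a=np.radians(2.93);ex=np.array([np.cos(a),np.sin(a),0]);ey=np.array([-ex[1],ex[0],0])
P=[]
for p in[(321.6,144),(323,290)]:
    d=T[:3,:3]@np.linalg.inv(K)@np.r_[p,1];o=T[:3,3];X=o+d*(.190-o[2])/d[2];P.append(X);print(X,(X-c)@ex,(X-c)@ey)
m=sum(P)/2;print("mid",m,(m-c)@ex,(m-c)@ey,"len",np.linalg.norm(P[0]-P[1]))
# flap angles from scene: where level flap corners should appear
for sg in(1,-1):
    for lx in(.123,-.123):
        print(sg,lx,[ (proj("scene",c+lx*ex+sg*(.144-.143*np.cos(t))*ey+np.r_[0,0,.2+.143*np.sin(t)])-[160,130])*400/240 for t in(3.0,3.14,3.25)])
E
```

```text
[0.5814 0.0414 0.19  ] 0.04751061625035548 0.0655535918761628
[ 0.5891 -0.0803  0.19  ] 0.04898958324034732 -0.05635687428686693
mid [ 0.5853 -0.0194  0.19  ] 0.048250099745351396 0.0045983587946479415 len 0.12191943693867972
1 0.123 [array([426.1894, 273.2457]), array([425.4656, 287.3146]), array([423.1131, 297.8138])]
1 -0.123 [array([456.8561, 148.138 ]), array([455.9679, 161.2704]), array([453.7335, 171.1697])]
-1 0.123 [array([-48.6811, 178.0539]), array([-47.0781, 191.0888]), array([-44.4013, 201.4651])]
-1 -0.123 [array([42.0597, 77.0653]), array([42.6875, 89.2394]), array([44.4515, 98.9008])]
```

Call:
send_rows([
  [0, 0, 45, 0],
  [1, 0, 90, 0],
  [2, 0, 135, 0],
  [2, 0, 170, 0],
  [2, 0, 191, 0],
], gripper=0)

```text
clock: 10.25
eef_pos: [0.5831, -0.0232, 0.165]
tcp_rot: [[-0.05, 0.999, -0.003], [0.999, 0.05, 0.0], [0.0, -0.003, -1.0]]
ft_force: [0.6, -0.8, 0.6]
gripper_width: 0.0458
grip_force: 0.0
```

Call:
send_rows([
  [0, 0, 0, 0],
  [0, 0, 0, 0],
  [0, 0, 0, 0],
  [0, 0, 0, 0],
  [0, 0, 0, 0],
], gripper=1, grip_force=25)

```text
clock: 10.75
eef_pos: [0.5849, -0.022, 0.1692]
tcp_rot: [[-0.052, 0.999, 0.001], [0.999, 0.052, -0.0], [-0.001, 0.001, -1.0]]
ft_force: [-4.0, -3.3, 7.5]
gripper_width: 0.0134
grip_force: 25.0
```

Call:
send_rows([
  [0, -2, -7, 0],
  [0, -4, -14, 0],
  [0, -7, -21, 0],
  [0, -10, -28, 0],
  [0, -16, -41, 0],
])

```text
clock: 11.25
eef_pos: [0.5695, -0.0228, 0.21]
tcp_rot: [[-0.052, 0.999, 0.003], [0.999, 0.052, -0.001], [-0.001, 0.003, -1.0]]
ft_force: [4.7, -5.0, -1.9]
gripper_width: 0.0134
grip_force: 25.0
```

Call:
send_rows([
  [0, -4, -6, 0],
  [0, -8, -13, 0],
  [0, -12, -19, 0],
  [0, -17, -25, 0],
  [0, -22, -30, 0],
])

```text
clock: 11.75
eef_pos: [0.5487, -0.0241, 0.2414]
tcp_rot: [[-0.052, 0.999, 0.007], [0.999, 0.052, -0.001], [-0.001, 0.007, -1.0]]
ft_force: [12.3, -4.4, 5.9]
gripper_width: 0.0134
grip_force: 25.0
```

Call:
send_rows([
  [0, -5, -6, 0],
  [0, -13, -14, 0],
  [0, -22, -21, 0],
  [0, -31, -28, 0],
  [0, -38, -33, 0],
])

```text
clock: 12.25
eef_pos: [0.5112, -0.0261, 0.2755]
tcp_rot: [[-0.052, 0.999, 0.009], [0.999, 0.052, -0.001], [-0.002, 0.009, -1.0]]
ft_force: [11.3, -2.8, 10.8]
gripper_width: 0.0132
grip_force: 25.0
```

Call:
send_rows([
  [0, 0, 0, 0],
  [0, 0, 0, 0],
  [0, 0, 0, 0],
  [0, 0, 0, 0],
  [0, 0, 0, 0],
])

```text
clock: 12.75
eef_pos: [0.5115, -0.026, 0.2752]
tcp_rot: [[-0.052, 0.999, 0.008], [0.999, 0.052, -0.001], [-0.001, 0.008, -1.0]]
ft_force: [11.2, -4.1, 11.3]
gripper_width: 0.0135
grip_force: 25.0
```

```bash
python3 - <<'E'
from h import *
a=manip.read_camera("scene");t=manip.read_camera("top")
s=manip.observe();p=s["eef_pos"]
c=np.array([.5373,-.0265]);a0=np.radians(2.93);x=(p[:2]-c)@[np.cos(a0),np.sin(a0)]
print(p,s["ft_force"],"lid deg",np.degrees(np.arctan2(p[2]+.018-.145,x+.117))-14.28,"r",np.hypot(p[2]+.018-.145,x+.117))
b=cv2.resize(a[100:370,130:400],(400,400),interpolation=cv2.INTER_CUBIC);d=cv2.resize(t[100:350,220:470],(400,400))
cv2.imwrite("pics/c3.png",np.hstack([b,d])[:,:,::-1])
E
```

```text
[ 0.5115 -0.026   0.2752] [11.9613 -3.3532 12.1079] lid deg 44.075142683613926 r 0.17402906597995815
```

View pics/c3.png

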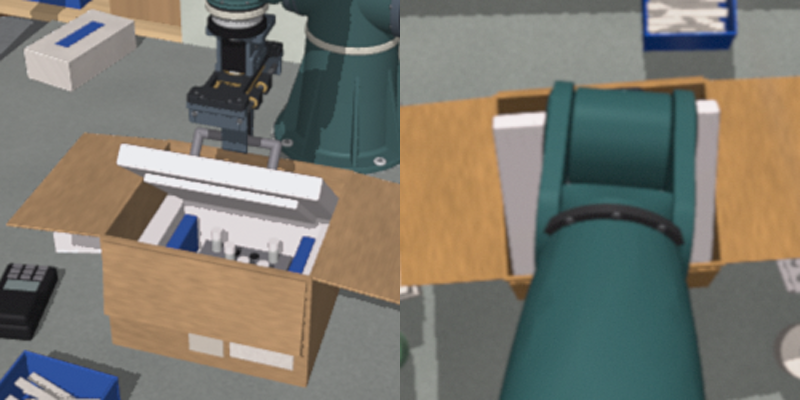

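```bash
python3 - <<'E'
from h import *
c=np.array([.5373,-.0265,0]);a=np.radians(2.93);ex=np.array([np.cos(a),np.sin(a),0]);ey=np.array([-ex[1],ex[0],0])
for g in(40,45,50):
    t=np.radians(g);print(g,[(proj("scene",c+(-.117+.234*np.cos(t))*ex+y*ey+np.r_[0,0,.145+.234*np.sin(t)])-[130,100])*400/270 for y in(-.137,.137)])
E
```

```text
40 [array([116.2692, 150.6652]), array([318.6776, 187.0999])]
45 [array([119.6069, 135.5984]), array([321.8991, 171.1501])]
50 [array([123.4034, 120.9157]), array([325.3034, 155.5563])]
```

The lid stands at about 42–44° in the fingers (far edge from (120,145) to (322,180) in the crop), so I nudge it a little further.

Call:
send_rows([
  [0, -2, -1, 0],
  [0, -4, -2, 0],
  [0, -5, -3, 0],
  [0, -5, -3, 0],
  [0, -5, -3, 0],
])

```text
clock: 13.35
eef_pos: [0.5065, -0.0263, 0.2782]
tcp_rot: [[-0.052, 0.999, 0.008], [0.999, 0.052, -0.001], [-0.001, 0.008, -1.0]]
ft_force: [11.0, -2.6, 11.2]
gripper_width: 0.0136
grip_force: 25.0
```

```bash
python3 - <<'E'
from bench import manip
s=manip.observe();print(s["eef_pos"],s["ft_force"],s["gripper_width"])
print(manip.sign_off())
E
```

```text
[ 0.50648073 -0.02625207  0.27815826] [11.02053692 -2.64576157 11.23491656] 0.013586023554134326
the job is handed in; nothing more can be done
None
```

I folded both long flaps out flat first, then lifted the lid and handed the job in at 13.4 s with the gripper still holding it by the bar at about 45° (estimated from the arm pose and one scene picture); nothing else on the desk was touched.

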